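# Open a child-resistant can of screen wash

### The arm

A 6-joint arm with a two-finger parallel gripper is mounted at the origin on the work surface. World frame = base frame: x ahead of the robot, y to its left, z up, the work surface at z = 0. Lengths are in mm, angles in rad, forces in N, time in s.
With the tool pointing down it reaches from about 300 to 775 mm from the base axis. Payload 14.6 kg.
Tool frame: the origin (TCP) lies at the very end of the fingers, on their centre line; the grasp point (between the pads) lies 19 mm behind it; z points along the fingers, y is the line along which they close (so a half turn about z gives the same grasp; the last joint's range is limited). The gripper opens to 94 mm and grips with 3 to 60 N. Pads are 16 mm wide; open, the fingers measure 119 mm over their backs; the gripper's body (75 mm by 177 mm) begins 78 mm behind the grasp point.
Start: joints at [-1.302, 0.3, 1.521, -0, 1.321, -0.067], TCP at [181.231, -519.273, 205.446] pointing down, gripper open.
Joint ranges: [-3.03, 3.03], [-0.79, 2.21], [0.23, 2.52], [-1.04, 4.18], [0, 3.07], [-2.55, 2.55]. Speed limits (rad/s): [2.22, 2.22, 2.57, 3.14, 3.14, 3.14].

### API

Orientations are given as [roll, pitch, yaw] about the fixed x, y, z axes, in that order (R = Rz(yaw) Ry(pitch) Rx(roll)).
In Python, from cell import manip, camera, get_calibration gives the robot as it stands. The module is installed in compiled form; this text tells all that it offers.
- The arm moves only by the tool jog_arm, never from a script. Its argument "plan" is one flat list of numbers, 6 for each row, row after row: the shift along the world's x, y, z in m, then the turn, a rotation vector about the world's x, y, z in degrees. A call has 1 to 20 rows; each row is the pose to reach, as a shift and turn from the pose commanded when the call began; what a row does not reach only later rows make up. A row lasts 1/10 s, in which the tool goes at most 50 mm and 8.59 degrees, less where a joint would pass 70% of its speed; a pose out of reach is approached as far as the arm can. A call with a gripper value outside its range is refused whole. "claw" is the finger opening in m, from 0 to 0.094, set as the call begins (left out, the last holds). The fingers move at their own pace and stop on an object; "force" is the grip in N (left out, the last holds). Time passes only in rows, so rows that repeat a pose let the fingers close. It gives the time, the measured TCP pose, the force, the opening and the grip force at its end, in the units of the state.
- manip.read_state(): the state, without advancing time (a new reading comes with each control period).
- camera(name): name is "scene" or "top"; returns (picture, depth): 480x640x3 uint8, red, green, blue; 480x640 float32, mm along the optical axis (not along the pixel's ray), 0 where there is no reading.
- get_calibration(name): a dict with "fx", "fy", "cx", "cy" (pixels), "origin" and "attitude" of the camera in the world. Camera axes: x right, y down, z forward; pixel columns grow to the right and rows downward; lengths in mm; the calibration is good to about 2 mm. A picture is of the moment at which its call begins. get_calibration takes no time and is no camera call.
- manip.sign_off(): hands the job in; it is judged then, once.
The state is a dict: "clock": time; "joints": joint angles; "qd": joint speeds; "effort": joint torques, N m; "eef_pos": TCP position; "eef_rot": TCP orientation; "wrist_force": force on the tool from outside, world axes, zero at the start; "moment": the same for the moment, N m; "finger_gap": finger opening in mm; "finger_force": force on a finger pad.
Only numpy, scipy, OpenCV 4.12 (cv2) and the standard library are available. Lean on these libraries where they do the work, as an engineer would, in place of code of your own. Each camera call takes 0.05 s, during which the arm holds its last target. There are 200 camera calls.

### The job

Open the can of screen wash so that it is ready to pour: press its child-resistant cap down, turn it anticlockwise past its lock while it is held down, and lift it off. Set the cap down, without dropping it, right way up on the floor of the drip tray and let go. Leave the can upright where it stands and do not disturb the squeegee, the ink tin or the spray can.

Things in the scene. Friction and masses are not known exactly. Their poses are not given: they have to be found in the camera images.
- can: White plastic jerrycan of screen wash, full, loose on the bench (2 to 3.5 kg: stays put by its weight, need not be held). Block 180 mm along x, 115 mm along y, flat shoulder 165 mm above the bench; origin at the centre of its underside, z up. The capped neck stands 50 mm from the origin towards its -x end. Grip the cap across the can's y, give or take 35 degrees, clear of the handle.
- can_handle (a point): Top of the can's carrying handle, an 18 mm thick white bar arching over the +x end of the can in its plane y = 0, from 45 to 141 mm behind the cap's axis; this point is 198 mm above the bench, same axes as the can.
- neck (a point): Centre of the open mouth, at the top of the can's neck, 196 mm above the bench; fixed to the can, same axes. The neck is 39 mm in diameter, 49 mm over its lugs, hidden in the cap while that is on.
- cap_mid (a point): Centre of the black ribbed cap on the can, on its axis half-way up; z up along the axis. 58 mm in diameter, 36 mm high (18 mm above and below this point), 60 g; lower rim 12 mm above the can's shoulder when locked. It is free to lift once pressed and turned anticlockwise (from above) by 40 to 80 degrees, 60 is best; a stop comes at 83. It starts with its x along the can's x within 2 degrees.
- liner (a joint): How far the cap is pressed down, m: the sprung disc inside it, 0 when locked, 0.009 when bottomed out, -0.002 when off the can. Springs up with 6 N at 0, 0.8 N more per mm. Lugs in the cap lock behind teeth 5.5 mm deep: keep it pressed 0.006 to 0.009 while turning. It never turns clockwise; lifting or turning it unpressed only moves the whole can.
- tray_in (a point): Centre of the inner floor of the shallow steel drip tray, loose on the bench, 200 mm along its x by 150 mm along its y, 22 mm high outside, walls 3 mm, its floor 3 mm above the bench. Big enough for cap and open fingers.
- squeegee: Bystander: wooden squeegee with a black rubber blade lying flat, 240 mm along x, 123 mm along y, 24 mm high; origin at its underside.
- ink_tin: Bystander: round metal ink tin, 87 mm in diameter, 94 mm high, beyond the work; origin at the centre of its underside.
- spray: Bystander: grey spray can with a white cap, 53 mm in diameter, 192 mm high, beyond the work; origin at the centre of its underside.
Things that resemble listed ones, but are neither listed nor needed, are in the scene too. Leave any pink look-alike of the part that bears tray_in alone.

How it is judged (in metres and radians):
On the way, in this order (a step that is already met when the one before it is completed fails the run):
1. the cap is turned past its lock, 40 degrees or more, while still on the neck (angle between the x axis of cap_mid and the x axis of can, either way round above 0.69 rad and z of cap_mid in the frame of neck below 0.006 m and horizontal distance between cap_mid and neck below 0.008 m), for 0.05 s.
2. the cap is lifted clear of the neck (z of cap_mid in the frame of neck above 0.03 m), for 0.05 s.
3. the cap is lowered into the tray in the gripper, its rim within 15 mm of the tray's floor (contact force between the fingers and cap above 0.5 N and z of cap_mid in the frame of tray_in below 0.033 m and x of cap_mid in the frame of tray_in between -0.08 and 0.08 m and y of cap_mid in the frame of tray_in between -0.055 and 0.055 m), for 0.05 s.
At the end, for the whole second after the job is handed in: The cap stands flat (within 6 degrees) and right way up on the tray's floor, inside its walls, the tray flat; the can stands upright within 40 mm of where it stood, open (angle between cap_mid's own z axis and vertical below 0.1 rad and z of cap_mid in the frame of tray_in between 0.014 and 0.021 m and x of cap_mid in the frame of tray_in between -0.08 and 0.08 m and y of cap_mid in the frame of tray_in between -0.055 and 0.055 m and angle between each of tray_in, can's own z axis and vertical below 0.05 rad and distance of can from where it was at the start of the episode below 0.04 m); the robot touches nothing.
It fails at once if the can is tipped by more than 11 degrees, lifted or shoved by more than 40 mm (angle between can's own z axis and vertical above 0.2 rad or distance of can from where it was at the start of the episode above 0.04 m).
It fails at once if the squeegee, the ink tin or the spray can is moved by more than 30 mm (distance of any of squeegee, ink_tin, spray from where it was at the start of the episode above 0.03 m).
It also fails if it takes over 51 s, if anything falls off the work surface, if the arm or the gripper's body presses on something with over 40 N, if the wrist force passes 120 N, or if a joint passes its speed limit or range.

## Working session

There is one attempt and no reset: what is moved stays moved. The work goes in short steps, Python scripts to look and compute and a tool call to move; the robot and the scene stay as the last step left them, time stands still between calls to the robot, and variables do not carry over. Pictures are saved under pics/ and viewed, at most 10 in all, crops included, and the job is handed in when it is done.

Besides the shell and the picture viewer there is one more tool, called after ">>>" as name(argument=value, ...) on one line, values as JSON. jog_arm: Moves the arm, as the interface text tells. Its arguments: {"type":"object","properties":{"plan":{"type":"array"},"claw":{"type":"number"},"force":{"type":"number"}},"required":["plan"]}

```bash
mkdir -p pics; cat > h.py <<'E'
import numpy as np, cv2
from cell import manip, camera, get_calibration
def cloud(n):
    im,d=camera(n); c=get_calibration(n)
    v,u=np.mgrid[:480,:640]
    P=np.stack([(u-c['cx'])/c['fx']*d,(v-c['cy'])/c['fy']*d,d],-1)
    A=np.array(c['attitude'],float)
    if A.shape!=(3,3):
        from scipy.spatial.transform import Rotation as R
        A=R.from_euler('xyz',A).as_matrix()
    W=P@A.T+np.array(c['origin'])
    W[d==0]=np.nan
    return im,W
E
python3 - <<'E'
from h import *
for n in('scene','top'):
    im,W=cloud(n); cv2.imwrite(f'pics/{n}0.png',im[...,::-1]); np.savez(f'/tmp/{n}0',im=im,W=W); print(get_calibration(n))
print(manip.read_state())
E
```

```text
{'fx': 524.0537501046826, 'fy': 524.0537501046826, 'cx': 323.942377078814, 'cy': 237.59537931735494, 'origin': array([ 981.6962041 ,  843.96332187, 1243.37642062]), 'attitude': array([-2.50310029, -0.0150682 ,  2.6144744 ])}
{'fx': 484.6594336414252, 'fy': 484.6594336414252, 'cx': 315.4996790341428, 'cy': 237.3506233129895, 'origin': array([ 301.43992535,  178.25271825, 1479.33829488]), 'attitude': array([-2.93172477e+00,  1.10279018e-03, -1.65007504e+00])}
{'clock': 0.1, 'joints': array([-1.30158692e+00,  3.00428503e-01,  1.52149467e+00, -1.32369475e-05,
        1.32068078e+00, -6.66007270e-02]), 'qd': array([ 0.00066419, -0.00171815, -0.00169961,  0.00085291, -0.00012913,
        0.0008479 ]), 'effort': array([ 1.34997339e-03, -5.32644582e+01, -3.53282332e+01,  7.09121092e-02,
        2.34559318e-02, -8.16697707e-05]), 'eef_pos': array([ 181.17840126, -519.06756523,  204.94624537]), 'eef_rot': array([-3.14058274e+00, -5.45100431e-05,  3.35813394e-01]), 'wrist_force': array([-0.38495975, -0.43409973,  0.30087473]), 'moment': array([-0.0134777 ,  0.00220684, -0.02799441]), 'finger_force': 0.0, 'finger_gap': 93.6888014910594}
```

View pics/scene0.png

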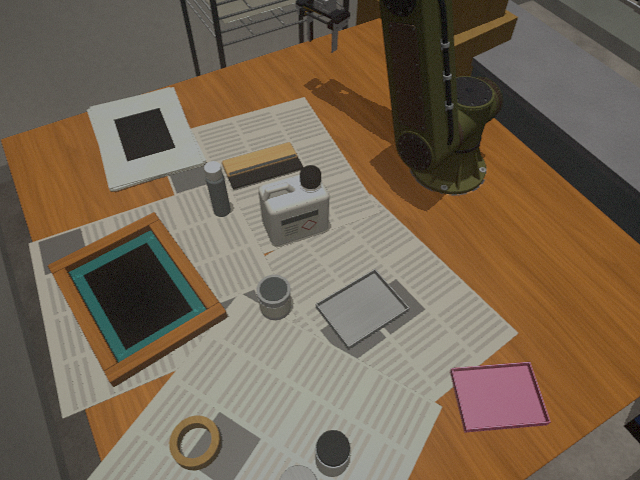

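View pics/top0.png

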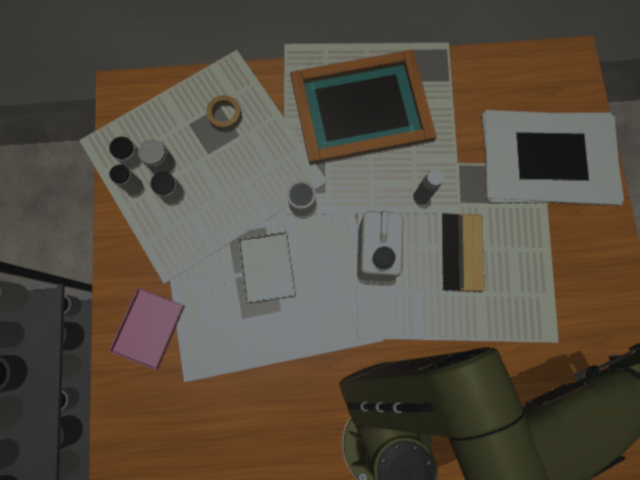

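Candidate caps in the top view are the black cap on the white can (383,258) and the black-lidded jars at (122,150), (120,175) and (163,185). I choose the one on the can. Candidate trays are grey steel (267,267) and pink (147,328), and I choose the grey one. In the scene view these are the cap at (311,176) and the tray at (362,308). The squeegee is at top (463,252), the tin at (302,197) and the spray can at (430,186).

```bash
python3 - <<'E'
from h import *
for n,cap,tr in(('top',(383,258),(267,267)),('scene',(311,176),(362,308))):
    z=np.load(f'/tmp/{n}0.npz'); im,W=z['im'],z['W']
    g=im.astype(int).sum(-1)
    v,u=np.mgrid[:480,:640]
    near=np.hypot(u-cap[0],v-cap[1])<60
    Z=W[...,2]
    m=near&(Z>205)&(Z<222)&(g<200)
    p=W[m]; (c,r)=cv2.minEnclosingCircle(p[:,:2].astype(np.float32))
    print(n,'cap',m.sum(),np.median(p,0),'circle',c,r)
    m=near&(Z>158)&(Z<172)
    p=W[m]; rr=cv2.minAreaRect(p[:,:2].astype(np.float32)); print('shoulder',m.sum(),np.median(p[:,2]),rr)
    m=near&(Z>175)&(Z<205)&(g>250); p=W[m]; print('handle',m.sum(),np.median(p,0),cv2.minAreaRect(p[:,:2].astype(np.float32)))
    t=W[tr[1],tr[0]]
    m=(np.abs(W[...,:2]-t[:2]).max(-1)<160)&(Z>14)&(Z<30)
    k=cv2.connectedComponentsWithStats(cv2.dilate(m.astype(np.uint8),np.ones((5,5))))
    l=k[1]; 
    for i in range(1,k[0]):
        q=W[(l==i)&m]
        if len(q)>60: print('tray',t,len(q),np.median(q[:,2]),cv2.minAreaRect(q[:,:2].astype(np.float32)))
z=np.load('/tmp/top0.npz'); W=z['W']
for nm,(a,b) in dict(spray=(433,178),tin=(301,190),rubber=(452,252),wood=(472,252)).items(): print(nm,W[b,a])
im=z['im']; cv2.imwrite('pics/crop1.png',cv2.resize(im[190:320,220:500,::-1],None,fx=2.8,fy=2.8,interpolation=cv2.INTER_CUBIC))
E
```

```text
top cap 345 [502.50832568 -18.50654723 212.47316662] circle (503.3061828613281, -18.559104919433594) 28.254581451416016
shoulder 1674 164.19166240847596 ((553.302978515625, -25.57653045654297), (109.98780822753906, 176.2152099609375), 81.80279541015625)
handle 189 [593.31572495 -30.83170936 193.38580634] ((566.4747924804688, -19.774486541748047), (141.4991912841797, 51.83363342285156), 2.2274630069732666)
tray [533.32613279 310.63574625   7.12460546] 277 21.570977347548478 ((533.4638061523438, 312.04974365234375), (201.00498962402344, 150.61209106445312), 4.440926551818848)
scene cap 275 [508.32820659 -15.15052711 211.49973148] circle (507.7772521972656, -18.615459442138672) 30.5806884765625
shoulder 1258 163.70777429077077 ((558.1767578125, -24.665496826171875), (112.49589538574219, 175.92953491210938), 82.21143341064453)
handle 201 [603.59390736 -28.40561953 192.19905824] ((584.7246704101562, -31.460176467895508), (24.380937576293945, 113.68114471435547), 86.83112335205078)
tray [532.11880465 311.67558009   3.62112478] 477 19.67507276147262 ((535.6375732421875, 312.08953857421875), (203.35147094726562, 154.43972778320312), 4.172479629516602)
spray [ 717.21156653 -181.70515152  192.93880677]
tin [744.52997051 188.13302133  89.82796001]
rubber [ 533.30709712 -258.51384126   15.68464031]
wood [ 527.53960335 -317.66584835   21.48222814]
```

View pics/crop1.png

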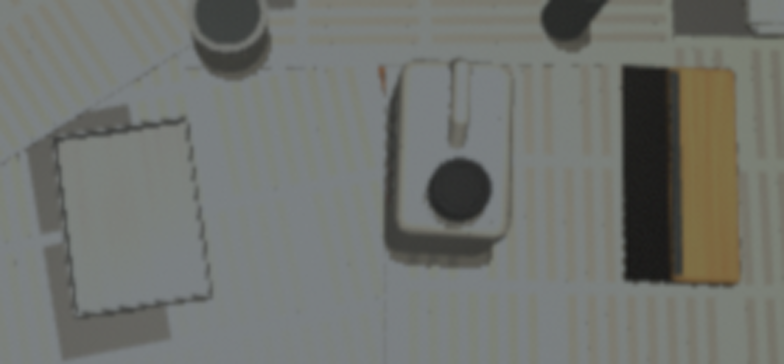

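The crop confirms it: the cap is the black disc on the can at crop (459,188), with the handle behind it towards +x. The grey tray is at the left, about (132,215). The can's yaw is about −8°, the cap axis is near (505,−18), the cap top is at z≈213, and the tray is at (534,312). I'll start gripping at yaw −38° and finish at +22°.

>>> jog_arm(plan=[0,0,0.05,0,0,0,0,0.03,0.095,0,0,-8,0.03,0.07,0.095,0,0,-16,0.06,0.11,0.095,0,0,-24,0.09,0.15,0.095,0,0,-32,0.12,0.19,0.095,0,0,-40,0.15,0.23,0.095,0,0,-48,0.18,0.27,0.095,0,0,-57,0.21,0.31,0.095,0,0,-57,0.24,0.35,0.095,0,0,-57,0.26,0.39,0.095,0,0,-57,0.285,0.43,0.095,0,0,-57,0.305,0.465,0.095,0,0,-57,0.324,0.5,0.095,0,0,-57,0.324,0.5,0.095,0,0,-57,0.324,0.5,0.095,0,0,-57,0.324,0.5,0.095,0,0,-57], claw=0.094, force=50)

```text
clock: 1.8
eef_pos: [504.9, -20.0, 300.3]
eef_rot: [3.141, 0.0, -0.66]
wrist_force: [0.0, -0.0, -0.1]
finger_gap: 94.2
finger_force: 0.0
```

>>> jog_arm(plan=[0.001,0.0015,-0.04,0,0,0,0.001,0.0015,-0.075,0,0,0,0.001,0.0015,-0.095,0,0,0,0.001,0.0015,-0.108,0,0,0,0.001,0.0015,-0.118,0,0,0,0.001,0.0015,-0.118,0,0,0,0.001,0.0015,-0.118,0,0,0])

```text
clock: 2.5
eef_pos: [506.6, -18.1, 183.3]
eef_rot: [-3.141, -0.001, -0.659]
wrist_force: [1.1, -1.2, -0.4]
finger_gap: 93.9
finger_force: 0.0
```

```bash
python3 - <<'E'
from h import *
im,W=cloud('scene'); cv2.imwrite('pics/s1.png',cv2.resize(im[90:270,210:410,::-1],None,fx=3,fy=3))
s=manip.read_state(); print(s['eef_pos'],s['wrist_force'],s['finger_gap'],s['joints'])
E
```

```text
[506.65055771 -17.99952504 183.47265873] [ 1.01146939 -0.73096758  0.25278969] 93.71295628321455 [-1.07745350e-01  2.23031408e-01  1.67066438e+00 -4.46984873e-05
  1.24632273e+00  2.12234223e+00]
```

View pics/s1.png

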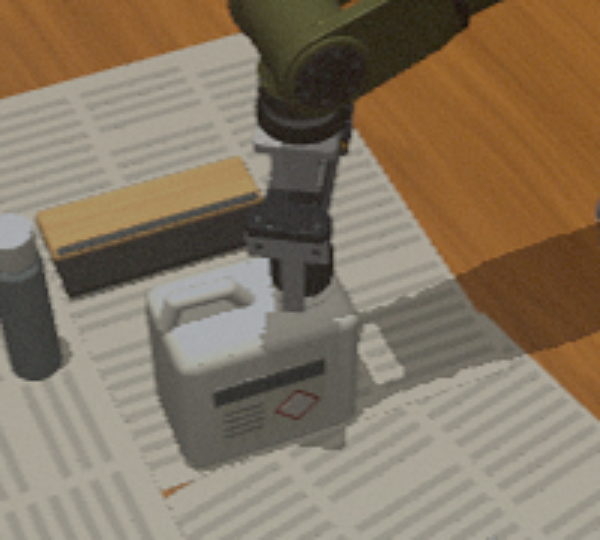

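The finger at (290,285) stands in front of the cap, clear of the handle. The small leftward offset is what the viewing angle would give. I'll close now.

>>> jog_arm(plan=[0,0,0,0,0,0,0,0,0,0,0,0,0,0,0,0,0,0,0,0,0,0,0,0,0,0,0,0,0,0,0,0,0,0,0,0,0,0,0,0,0,0,0,0,0,0,0,0], claw=0.03, force=55)

```text
clock: 3.35
eef_pos: [506.0, -18.0, 182.5]
eef_rot: [3.141, 0.0, -0.659]
wrist_force: [-3.6, -3.9, 2.4]
finger_gap: 57.7
finger_force: 55.0
```

Gripped at 57.7 mm. Next I press 7.5 mm and read the force.

>>> jog_arm(plan=[0,0,-0.002,0,0,0,0,0,-0.004,0,0,0,0,0,-0.006,0,0,0,0,0,-0.0075,0,0,0,0,0,-0.0075,0,0,0,0,0,-0.0075,0,0,0])

```text
clock: 3.95
eef_pos: [506.2, -18.0, 175.7]
eef_rot: [3.141, -0.0, -0.659]
wrist_force: [-7.1, -2.9, 9.5]
finger_gap: 57.5
finger_force: 55.0
```

>>> jog_arm(plan=[0,0,-0.001,0,0,0,0,0,-0.002,0,0,0,0,0,-0.002,0,0,0,0,0,-0.002,0,0,0])

```text
clock: 4.35
eef_pos: [506.2, -18.0, 174.0]
eef_rot: [3.142, -0.001, -0.659]
wrist_force: [-9.9, -2.8, 13.3]
finger_gap: 57.5
finger_force: 55.0
```

Force is about 13 N at about 8.5 mm, so it is pressed nearly to the bottom. Now turning 62° anticlockwise.

>>> jog_arm(plan=[0,0,0,0,0,4,0,0,0,0,0,8,0,0,0,0,0,12,0,0,0,0,0,16,0,0,0,0,0,20,0,0,0,0,0,24,0,0,0,0,0,28,0,0,0,0,0,32,0,0,0,0,0,36,0,0,0,0,0,40,0,0,0,0,0,44,0,0,0,0,0,48,0,0,0,0,0,52,0,0,0,0,0,56,0,0,0,0,0,60,0,0,0,0,0,62,0,0,0,0,0,62,0,0,0,0,0,62])

```text
clock: 6.15
eef_pos: [505.7, -18.7, 173.8]
eef_rot: [3.14, 0.001, 0.423]
wrist_force: [-11.3, -8.2, 12.3]
finger_gap: 57.7
finger_force: 55.0
```

```bash
python3 - <<'E'
from h import *
s=manip.read_state(); print(s['moment'],s['joints'])
im,W=cloud('scene'); cv2.imwrite('pics/s2.png',cv2.resize(im[90:270,210:410,::-1],None,fx=3,fy=3))
E
```

```text
[-1.58461230e+00  2.04768133e+00  1.21881638e-03] [-0.10833764  0.23203238  1.68322604 -0.00190986  1.226894    1.04022274]
```

View pics/s2.png

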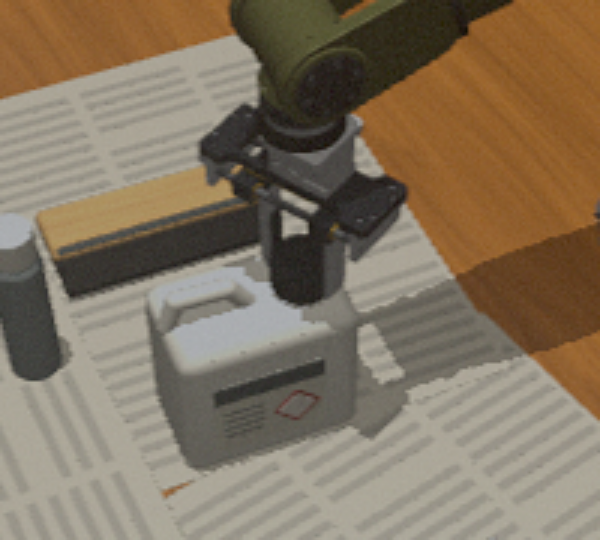

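The can has not moved or turned (its edges are at the same pixels). The cap is held at (300,270). I'll lift slowly at first and check the force.

>>> jog_arm(plan=[0,0,0.003,0,0,0,0,0,0.006,0,0,0,0,0,0.009,0,0,0,0,0,0.012,0,0,0,0,0,0.015,0,0,0,0,0,0.015,0,0,0])

```text
clock: 6.8
eef_pos: [506.0, -18.2, 187.8]
eef_rot: [3.141, 0.001, 0.423]
wrist_force: [-3.6, -6.5, 0.3]
finger_gap: 57.8
finger_force: 55.0
```

>>> jog_arm(plan=[0,0,0.01,0,0,0,0,0,0.02,0,0,0,0,0,0.035,0,0,0,0,0,0.055,0,0,0,0,0,0.08,0,0,0,0,0,0.1,0,0,0,0,0,0.1,0,0,0,0,0,0.1,0,0,0])

```text
clock: 7.6
eef_pos: [506.2, -17.6, 287.5]
eef_rot: [-3.141, -0.0, 0.423]
wrist_force: [-0.2, 0.4, -1.0]
finger_gap: 57.5
finger_force: 55.0
```

```bash
python3 - <<'E'
from h import *
s=manip.read_state(); print(s['wrist_force'],s['joints'])
im,W=cloud('scene'); cv2.imwrite('pics/s3.png',cv2.resize(im[60:350,210:450,::-1],None,fx=2,fy=2))
E
```

```text
[-0.18064573  0.40530546 -1.04141515] [-1.07225178e-01  1.50098429e-01  1.51421700e+00  2.99083671e-04
  1.47708426e+00  1.04033147e+00]
```

View pics/s3.png

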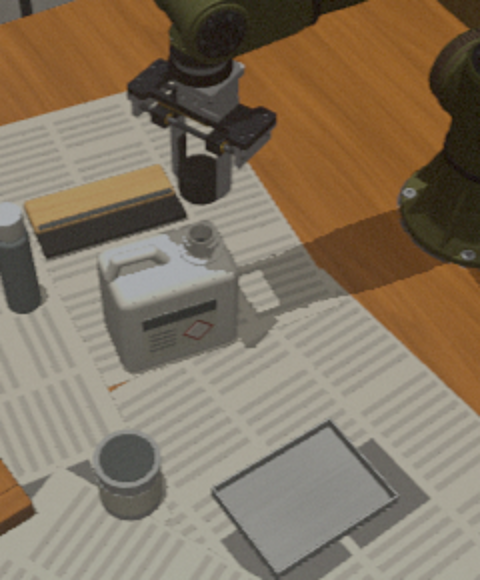

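The cap is off and held at (203,178), the neck is open at (201,238) and the can is still in place. Next I carry the cap to the tray at (305,495).

>>> jog_arm(plan=[0.003,0.03,0,0,0,0,0.006,0.07,0,0,0,0,0.01,0.11,0,0,0,0,0.013,0.15,0,0,0,0,0.016,0.19,0,0,0,0,0.02,0.23,-0.04,0,0,0,0.024,0.27,-0.08,0,0,0,0.026,0.305,-0.12,0,0,0,0.028,0.33,-0.16,0,0,0,0.028,0.33,-0.2,0,0,0,0.028,0.33,-0.23,0,0,0,0.028,0.33,-0.23,0,0,0,0.028,0.33,-0.23,0,0,0])

```text
clock: 8.95
eef_pos: [534.2, 312.1, 58.2]
eef_rot: [-3.142, 0.001, 0.423]
wrist_force: [-0.2, 0.2, 0.6]
finger_gap: 57.6
finger_force: 55.0
```

```bash
python3 - <<'E'
from h import *
s=manip.read_state(); print(s['eef_pos'],s['eef_rot'],s['wrist_force'],s['finger_gap'])
im,W=cloud('scene'); cv2.imwrite('pics/s4.png',cv2.resize(im[200:380,270:450,::-1],None,fx=3,fy=3))
E
```

```text
[534.20890624 312.13573196  58.21191577] [-3.14155234e+00  6.57869436e-04  4.22932089e-01] [-0.22465403  0.15715704  0.57308021] 57.609162863867375
```

View pics/s4.png

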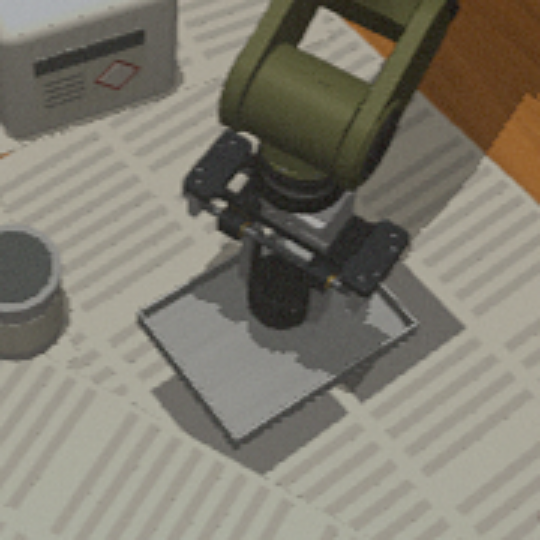

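The cap at (278,300) is over the middle of the tray. I'll lower it, slowly at the end.

>>> jog_arm(plan=[0,0,-0.02,0,0,0,0,0,-0.035,0,0,0,0,0,-0.043,0,0,0,0,0,-0.047,0,0,0,0,0,-0.0485,0,0,0,0,0,-0.0485,0,0,0,0,0,-0.0485,0,0,0], force=30)

```text
clock: 9.7
eef_pos: [534.5, 312.4, 10.0]
eef_rot: [-3.142, -0.001, 0.423]
wrist_force: [-0.5, -0.6, -0.6]
finger_gap: 57.9
finger_force: 30.0
```

>>> jog_arm(plan=[0,0,-0.001,0,0,0,0,0,-0.0015,0,0,0,0,0,-0.0015,0,0,0,0,0,-0.0015,0,0,0])

```text
clock: 10.1
eef_pos: [534.4, 312.4, 8.5]
eef_rot: [-3.142, -0.001, 0.423]
wrist_force: [-0.8, -0.6, 5.0]
finger_gap: 57.8
finger_force: 30.0
```

Contact at 5 N, at the expected height. I'll release gently, then retract.

>>> jog_arm(plan=[0,0,0,0,0,0,0,0,0,0,0,0,0,0,0,0,0,0,0,0,0,0,0,0,0,0,0,0,0,0,0,0,0,0,0,0], claw=0.082)

```text
clock: 10.7
eef_pos: [534.2, 312.2, 7.9]
eef_rot: [3.142, 0.0, 0.423]
wrist_force: [0.3, 0.5, -0.1]
finger_gap: 82.5
finger_force: 0.0
```

>>> jog_arm(plan=[0,0,0.01,0,0,0,0,0,0.03,0,0,0,0,0,0.06,0,0,0,0,0,0.1,0,0,0,0,0,0.15,0,0,0,-0.03,0,0.2,0,0,0,-0.07,0,0.23,0,0,0,-0.11,0,0.25,0,0,0,-0.11,0,0.25,0,0,0,-0.11,0,0.25,0,0,0,-0.11,0,0.25,0,0,0])

```text
clock: 11.8
eef_pos: [424.7, 312.0, 257.4]
eef_rot: [3.141, 0.001, 0.423]
wrist_force: [-0.3, 0.3, -0.3]
finger_gap: 82.2
finger_force: 0.0
```

```bash
python3 - <<'E'
from h import *
s=manip.read_state(); print(s['eef_pos'],s['wrist_force'],s['finger_gap'],s['finger_force'])
im,W=cloud('scene'); cv2.imwrite('pics/s5.png',cv2.resize(im[120:380,200:450,::-1],None,fx=2.2,fy=2.2))
m=(np.hypot(W[...,0]-534,W[...,1]-312)<45)&(W[...,2]>33)&(W[...,2]<60); p=W[m]
print(m.sum(),np.median(p,0),cv2.minEnclosingCircle(p[:,:2].astype(np.float32)))
E
```

```text
[424.69590776 312.03532724 257.35219372] [-0.3029003   0.27932924 -0.32215367] 82.23857892367369 0.0
326 [536.87518721 314.55963375  37.82349414] ((537.4078979492188, 314.23626708984375), 30.3528995513916)
```

View pics/s5.png

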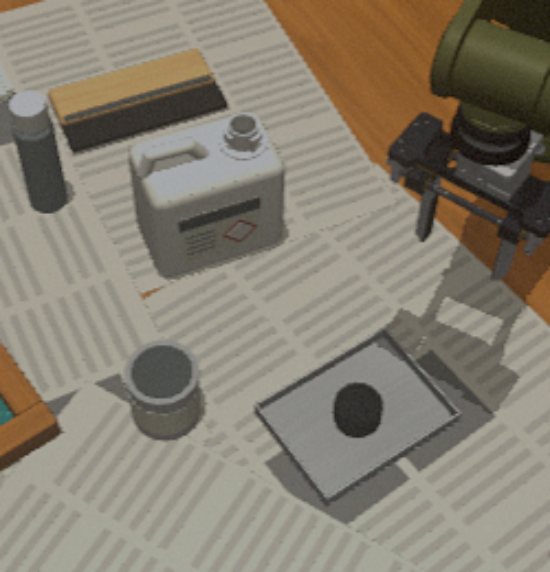

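The cap stands flat at (357,410) in the tray with its top at about z 38 mm (39 expected). The can is open and in place, the bystanders are untouched, and the arm is clear.

```bash
python3 -c "
from cell import manip
print(manip.sign_off())"
```

```text
the job is handed in; nothing more can be done
None
```

The can is open and ready to pour, with its cap standing right way up on the floor of the grey drip tray; the job was handed in at about 12 s of robot time, and no verdict was shown.

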